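# Stand the fallen finishing-oil tin back in its row

## Task

One of the steel oil tins has fallen over in the wooden lane. Take it out and stand it upright on the cork mat first, and let go of it there so that it stands on its own; then put it back upright in the lane, down between the two rails, closed up against the standing tin next to it. Do not knock over the other tins or the amber jar in the lane or shove them along, and leave the white cup standing.

Things in the scene. Friction and masses are not known exactly. Their poses are not given: they have to be found in the camera images.
- tipped_tin: the fallen tin, lying on a flat side in the lane, cap towards the amber jar: plain steel tin, square body 48 x 48 mm and 110 mm tall, centred round black cap 30 mm across, 135 mm tall in all, 0.28 to 0.52 kg, rigid. Origin: centre of its underside; z from underside to cap, x and y square to its sides. As it lies, its axis is 24 mm above what it lies on.
- row_tin: the standing tin in the lane that the fallen one must be closed up against: plain steel tin, square body 48 x 48 mm and 110 mm tall, centred round black cap 30 mm across, 135 mm tall in all, 0.4 kg. Origin: centre of its underside; z from underside to cap, x and y square to its sides.
- end_tin: the last tin of the row, between row_tin and the lane's end stop; same make, 48 x 48 x 135 mm: origin at the centre of its underside, z up.
- amber_jar: a round amber jar, 50 mm across and 95 mm tall, standing in the lane beyond the fallen tin's cap; origin at the centre of its underside, z up.
- lane: fixed wooden lane, yaw within 0.25 rad. Origin: centre of its underside; y runs along it to the end stop, x across, z up. 350 mm long (y), 80 mm wide; floor 8 mm above the table; rails 12 mm thick on both long sides, tops 22 mm above the table, 56 mm clear between; end stop 60 mm high across the +y end, inner face at y = 170 mm, the row of tins against it; -y end open.
- mat: a fixed cork mat, 170 x 170 mm and 4 mm thick, lying on the table to the left or to the right, nearer to the robot than the lane. Origin: centre of its underside; z up.
- panel: a fixed wooden inlay panel 130 (x) x 160 (y) x 18 mm with a brush lying on it, on the side where the mat is not; not part of the job. Origin: centre of its underside.
- chip_cup: a white open cup 52 mm across, 45 mm tall, standing between mat and panel; not part of the job. Origin: centre of its underside, z up.

How it is judged:
By the outcome, as a careful person would: the job done as asked, in the order asked, and still so for the second after the job is handed in, with the robot touching nothing.
It also fails if it takes over 67 s, if anything falls off the work surface, if the arm or the gripper's body presses on something with over 40 N, if the wrist force passes 120 N, or if a joint passes its speed limit or range.

## Robot

A 6-joint arm with a two-finger parallel gripper is mounted at the origin on the work surface. World frame = base frame: x ahead of the robot, y to its left, z up, the work surface at z = 0. Lengths are in mm, angles in rad, forces in N, time in s.
With the tool pointing down it reaches from about 250 to 775 mm from the base axis. Payload 8.9 kg.
Tool frame: the origin (TCP) lies at the very end of the fingers, on their centre line; the grasp point (between the pads) lies 19 mm behind it (pinch_z is the distance from the TCP to the grasp point, in mm); z points along the fingers, y is the line along which they close (so a half turn about z gives the same grasp; the last joint's range is limited). The gripper opens to 85 mm and grips with 20 to 120 N. Pads are 22 mm wide; open, the fingers measure 114 mm over their backs; the gripper's body (76 mm by 85 mm) begins 54 mm behind the grasp point. The pads swing forward as they close: fully open they stand 13 mm farther back than shut.
Start: joints at [1.201, 0.291, -0.153, 1.127, 0, 1.431], TCP at [120.091, 511.079, 231.305] pointing down, gripper open.
Joint ranges: [-2.52, 2.52], [-0.91, 1.74], [-1.3, 1.37], [-1.96, 2.02], [-1.52, 1.47], [-3.14, 3.14]. Speed limits (rad/s): [2.22, 2.22, 2.79, 3.14, 3.14, 3.14].

## Interface

Orientations are given as a unit quaternion [w, x, y, z].
In Python, from station import sense, read_camera, calibration, finish_job, pinch_z gives the robot as it stands.
- The arm moves only by the tool apply_moves, never from a script. Its argument "moves" is one flat list of numbers, 7 for each row, row after row: the turn, a rotation vector about the tool's x, y, z in degrees, then the shift along the tool's x, y, z in m, then the opening, from -1 (shut) to 1 (fully open). In form: [rx, ry, rz, tx, ty, tz, claw, rx, ry, rz, tx, ty, tz, claw, ...]. A call has 1 to 8 rows; each row shifts and turns the commanded pose from where the row before left it, along the tool's axes as they then stand; what a row does not reach is not made up. A row lasts 1/10 s, in which the tool goes at most 50 mm and 8.59 degrees, less where a joint would pass 70% of its speed; a pose out of reach is approached as far as the arm can. A call is refused whole if a number of a shift passes 0.05 or a number of a turn 8.59, either way. A call with a gripper value outside its range is refused whole. The fingers move at their own pace and stop on an object; "force" is the grip in N (left out, the last holds). Time passes only in rows, so rows that do not move let the fingers close. It gives the time, the measured TCP pose, the force, the opening and the grip force at its end, in the units of the state.
- sense(): the state, without advancing time (a new reading comes with each control period).
- read_camera(name): name is "side" or "top" or "wrist"; returns the picture (384x512x3 uint8, red, green, blue); there is no depth.
- calibration(name): a dict with "mtx" (3x3 intrinsics, pixels), "dist_coeffs" ([k1, k2, p1, p2, k3] as OpenCV has them; the pictures are not rectified), "cam_to_world" (4x4, takes a point from camera to world coordinates); the wrist camera has in their place "T_tool_cam" (4x4, takes a point from camera to tool coordinates, whose origin is the TCP and whose axes are the flange's). Camera axes: x right, y up, looking along -z (the intrinsics and any distortion apply to the point x, -y, -z); pixel columns grow to the right and rows downward; lengths in mm; the calibration is good to about 2 mm. A picture is of the moment at which its call begins: read the wrist's pose just before it. calibration takes no time and is no camera call.
- finish_job(): hands the job in; it is judged then, once.
The state is a dict: "time_s": time; "qpos": joint angles; "qvel": joint speeds; "joint_torque": joint torques, N m; "position": TCP position; "orientation": TCP orientation; "contact_force": force on the tool from outside, world axes, zero at the start; "torque": the same for the moment, N m; "opening": finger opening in mm; "grip_force": force on a finger pad.
Only numpy, scipy, OpenCV 4.12 (cv2) and the standard library are available. Lean on these libraries where they do the work, as an engineer would, in place of code of your own. Each camera call takes 0.05 s, during which the arm holds its last target. There are 200 camera calls.

## Working session

There is one attempt and no reset: what is moved stays moved. The work goes in short steps, Python scripts to look and compute and a tool call to move; the robot and the scene stay as the last step left them, time stands still between calls to the robot, and variables do not carry over. Pictures are saved under pics/ and viewed, at most 10 in all, crops included, and the job is handed in when it is done.

Besides the shell and the picture viewer there is one more tool, called after ">>>" by a JSON object that holds its "op" and its "data". apply_moves: Moves the arm, as the interface text tells. Its arguments: {"type":"object","properties":{"moves":{"type":"array","items":{"type":"number"}},"force":{"type":"number"}},"required":["moves"]}

```bash
mkdir -p pics; python3 - <<'E'
from station import *
import cv2,numpy as np
s=sense();print(s)
print(pinch_z)
ims=[]
for n in("top","side"):
    im=read_camera(n);np.save(f"pics/{n}0.npy",im);ims.append(im)
    c=calibration(n);print(n,c)
print(calibration("wrist"))
cv2.imwrite("pics/top0.png",cv2.resize(ims[0][:,:,::-1],(768,576)));cv2.imwrite("pics/side0.png",cv2.resize(ims[1][:,:,::-1],(768,576)))
E
```

```text
{'time_s': 0.0, 'qpos': array([ 1.20073012e+00,  2.91287696e-01, -1.54124294e-01,  1.12668434e+00,
       -1.16504390e-05,  1.43151385e+00]), 'qvel': array([-0.00134229,  0.00059042,  0.00129943,  0.00055627, -0.00039094,
        0.00013795]), 'joint_torque': array([-3.05480076e-03, -5.37145472e+01,  3.31369078e+01,  1.59512000e-02,
       -4.52288723e-04, -2.24190552e-05]), 'position': array([119.9220167 , 510.67624155, 230.7292036 ]), 'orientation': array([-1.58118047e-04,  1.15135924e-01,  9.93349534e-01, -6.30504744e-04]), 'contact_force': array([0.07565246, 0.12976975, 0.1703599 ]), 'torque': array([ 0.00125802,  0.01345393, -0.02159331]), 'grip_force': 0.0, 'opening': 85.37569286858347}
18.700000000000003
top {'mtx': array([[457.91937315,   0.        , 253.01625081],
       [  0.        , 457.91937315, 189.54045085],
       [  0.        ,   0.        ,   1.        ]]), 'dist_coeffs': array([-0.13714608,  0.        ,  0.        ,  0.        ,  0.        ]), 'cam_to_world': array([[ 1.61200026e-01,  9.62899296e-01, -2.16424347e-01,
         4.00467144e+02],
       [-9.86921727e-0
[... 757 characters left out ...]
+02],
       [ 0.00000000e+00,  0.00000000e+00,  0.00000000e+00,
         1.00000000e+00]])}
{'mtx': array([[284.14933002,   0.        , 250.96644557],
       [  0.        , 284.14933002, 192.2461367 ],
       [  0.        ,   0.        ,   1.        ]]), 'dist_coeffs': array([-0.06390394,  0.        ,  0.        ,  0.        ,  0.        ]), 'T_tool_cam': array([[ 5.96067158e-04,  9.65713217e-01,  2.59610529e-01,
         6.62163111e+01],
       [ 9.99999807e-01, -6.21472569e-04,  1.57822233e-05,
         1.02757188e+00],
       [ 1.76581924e-04,  2.59610470e-01, -9.65713401e-01,
        -1.42847087e+02],
       [ 0.00000000e+00,  0.00000000e+00,  0.00000000e+00,
         1.00000000e+00]])}
```

View pics/top0.png

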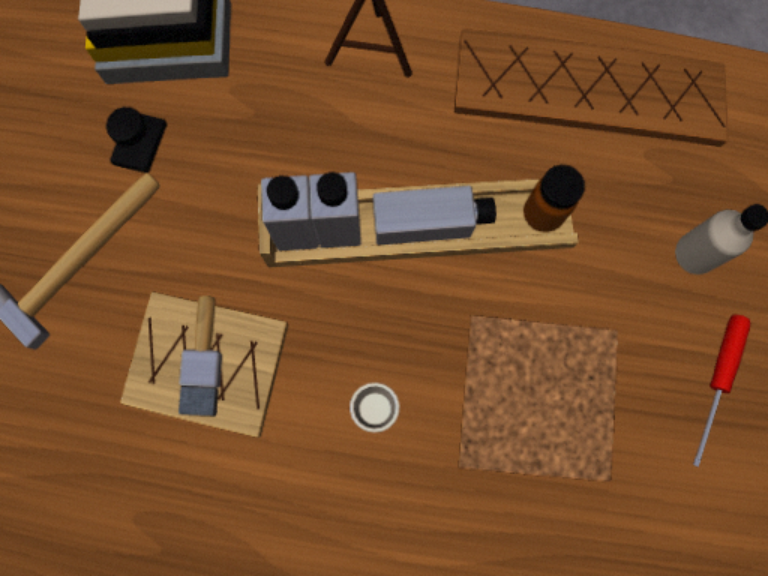

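View pics/side0.png

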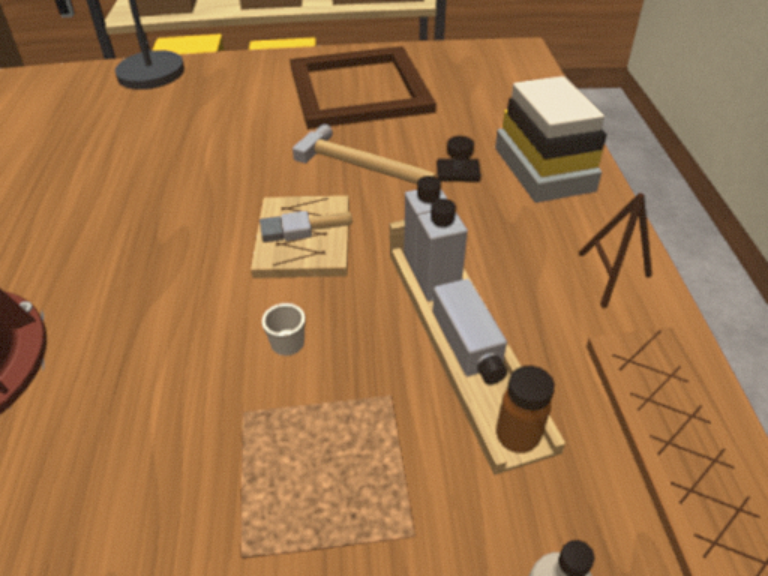

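The top view (768x576 display) shows the fallen tin's top face at about (374,193)–(475,230), cap at (485,210), row tin cap at (331,187), jar lid at (563,186), mat centre at (540,397) and cup at (375,407). The side view agrees. Next I'll turn these into positions.

```bash
cat > h.py <<'E'
import numpy as np,cv2
from station import *
from scipy.spatial.transform import Rotation as R
def T_of(n,s=None):
    c=calibration(n)
    if n!="wrist": return c,np.array(c["cam_to_world"])
    q=s["orientation"];T=np.eye(4);T[:3,:3]=R.from_quat([q[1],q[2],q[3],q[0]]).as_matrix();T[:3,3]=s["position"]
    return c,T@c["T_tool_cam"]
def cast(n,px,z,s=None):
    c,T=T_of(n,s)
    u=cv2.undistortPoints(np.array(px,float).reshape(-1,1,2),c["mtx"],c["dist_coeffs"]).reshape(-1,2)
    d=np.c_[u[:,0],-u[:,1],-np.ones(len(u))]@T[:3,:3].T
    return T[:3,3]+d*((z-T[2,3])/d[:,2])[:,None]
def blobs(m,amin):
    m=cv2.morphologyEx(m.astype(np.uint8),cv2.MORPH_OPEN,np.ones((3,3)))
    return sorted([c for c in cv2.findContours(m,cv2.RETR_EXTERNAL,cv2.CHAIN_APPROX_NONE)[0] if cv2.contourArea(c)>amin],key=cv2.contourArea)[::-1]
E
python3 - <<'E'
from h import *
np.set_printoptions(precision=1,suppress=True)
im=np.load("pics/top0.npy").astype(int)
P=lambda n,px,z:print(n,cast("top",np.array(px)/1.5,z)[:,:2].round(1).tolist())
# tin top face: bright bluish
r,g,b=im[...,0],im[...,1],im[...,2]
m=(b>r+8)&(b>75);w=np.zeros_like(m);w[110:175,246:330]=1
for sh in (0,):
    v=b[110:175,246:330][ (m&w)[110:175,246:330]];print(np.histogram(v,8))
for th in (110,130,140):
    bl=blobs(m&w&(b>th),200)
    for c in bl[:1]:
        rc=cv2.minAreaRect(c);bx=cv2.boxPoints(rc);q=cast("top",bx,56)
        print(th,bx.round(0).tolist(),q[:,:2].tolist(),[np.linalg.norm(q[i]-q[i-1]).round(1) for i in range(4)])
P("tin top eye",[(374,193),(472,187),(475,230),(378,236)],56)
dk=(im.max(2)<45)
for n,x0,x1,y0,y1,z in(("endcap",175,201,115,141,143),("rowcap",208,233,113,138,143),("jar",355,392,108,142,103)):
    w=np.zeros_like(dk);w[y0:y1,x0:x1]=1
    c=blobs(dk&w,50)[0];print(n,cv2.minEnclosingCircle(c),end=' ');q=cast("top",c.reshape(-1,2),z);print(cv2.minEnclosingCircle(q[:,:2].astype(np.float32)),q[:,:2].mean(0))
P("mat",[(471,317),(617,328),(610,479),(460,467)],4)
P("cup",[(375,407)],45)
P("lane front rail",[(577,236),(270,256)],22);P("row tin top corners",[(309,176),(356,173),(359,217),(313,219)],118)
E
```

```text
(array([   1,    1,    4,    2,    7,   88, 1319,  219]), array([ 88. ,  97.9, 107.8, 117.6, 127.5, 137.4, 147.2, 157.1, 167. ]))
110 [[249.0, 129.0], [314.0, 124.0], [316.0, 149.0], [251.0, 154.0]] [[657.2879006053513, 42.796433355471336], [683.6409724844849, -60.77813935039276], [640.8892340700313, -69.63353443983465], [615.1487928114286, 32.51580350963504]] [np.float64(43.4), np.float64(106.9), np.float64(43.7), np.float64(105.3)]
130 [[249.0, 129.0], [314.0, 124.0], [316.0, 149.0], [251.0, 154.0]] [[657.2879006053513, 42.796433355471336], [683.6409724844849, -60.77813935039276], [640.8892340700313, -69.63353443983465], [615.1487928114286, 32.51580350963504]] [np.float64(43.4), np.float64(106.9), np.float64(43.7), np.float64(105.3)]
140 [[249.0, 129.0], [313.0, 124.0], [315.0, 149.0], [251.0, 154.0]] [[657.3038962124499, 42.732881884315766], [683.574773617883, -60.520881526745136], [640.8248790097228, -69.37978336000643], [615.1644867158288, 32.45316276979984]] [np.float64(43.4), np.float64(106.5), np.float64(43.7), np.float64(105.0)]
tin top eye [[658.1, 42.6], [682.7, -62.6], [634.1, -72.2], [610.3, 30.3]]
endcap ((188.1774139404297, 128.1774139404297), 11.062907218933105) ((613.3631591796875, 124.28612518310547), 16.97184181213379) [613.3 124.3]
rowcap ((221.0, 126.0), 11.180439949035645) ((624.1235961914062, 77.83635711669922), 17.118871688842773) [624.4  77.7]
jar ((374.4245300292969, 124.41194915771484), 14.614564895629883) ((680.388671875, -151.25396728515625), 24.734474182128906) [ 680.4 -151. ]
mat [[548.8, -86.0], [562.8, -253.6], [394.1, -263.1], [383.1, -97.0]]
cup [[430.7, 4.1]]
lane front rail [[657.7, -192.2], [577.8, 148.2]]
row tin top corners [[643.1, 106.0], [653.8, 59.8], [608.3, 48.9], [599.0, 93.6]]
```

Cross-checks hold: the row-to-end tin spacing is 47.7 mm (48 expected), the front rail is 350 mm long, the tin is centred in the lane with its underside about 17 mm from the row tin's face, and lane yaw is about 0.231. Moving over the tin.

>>> {"op": "apply_moves", "data": {"moves": [0,0,0,-0.041,-0.0274,0,1,0,0,0,-0.041,-0.0274,0,1,0,0,0,-0.041,-0.0274,0,1,0,0,0,-0.041,-0.0274,0,1,0,0,0,-0.041,-0.0274,0,1,0,0,0,-0.041,-0.0274,0,1,0,0,0,-0.041,-0.0274,0,1,0,0,0,-0.041,-0.0274,0,1]}}

```text
time_s: 0.9
position: [390.2, 220.9, 231.3]
orientation: [-0.0, 0.115, 0.993, 0.0]
contact_force: [-0.1, -0.1, -0.0]
opening: 85.6
grip_force: 0.0
```

>>> {"op": "apply_moves", "data": {"moves": [0,0,0,-0.041,-0.0274,0,1,0,0,0,-0.041,-0.0274,0,1,0,0,0,-0.041,-0.0274,0,1,0,0,0,-0.041,-0.0274,0,1,0,0,0,-0.041,-0.0274,0,1,0,0,0,-0.041,-0.0274,0,1,0,0,0,-0.041,-0.0274,0,1,0,0,0,-0.041,-0.0274,0,1]}}

```text
time_s: 1.7
position: [659.3, -67.5, 230.9]
orientation: [-0.0, 0.115, 0.993, 0.0]
contact_force: [0.7, 1.1, 0.0]
opening: 85.5
grip_force: 0.0
```

>>> {"op": "apply_moves", "data": {"moves": [0,0,7.95,0,0,0,1,0,0,7.95,0,0,0,1,0,0,7.95,0,0,0,1,0,0,7.95,0,0,0,1,0,0,7.95,0,0,0,1,0,0,7.95,0,0,0,1,0,0,7.95,0,0,0,1,0,0,7.95,0,0,0,1]}}

```text
time_s: 2.5
position: [658.1, -65.7, 230.8]
orientation: [-0.0, 0.624, 0.782, -0.0]
contact_force: [-0.5, 0.0, 1.0]
opening: 85.5
grip_force: 0.0
```

```bash
python3 - <<'E'
from h import *
s=sense();im=read_camera("wrist");np.save("pics/w1.npy",im);np.save("pics/w1s.npy",s,allow_pickle=True)
cv2.imwrite("pics/w1.png",cv2.resize(im[:,:,::-1],(768,576)))
E
```

```text
(no output)
```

View pics/w1.png

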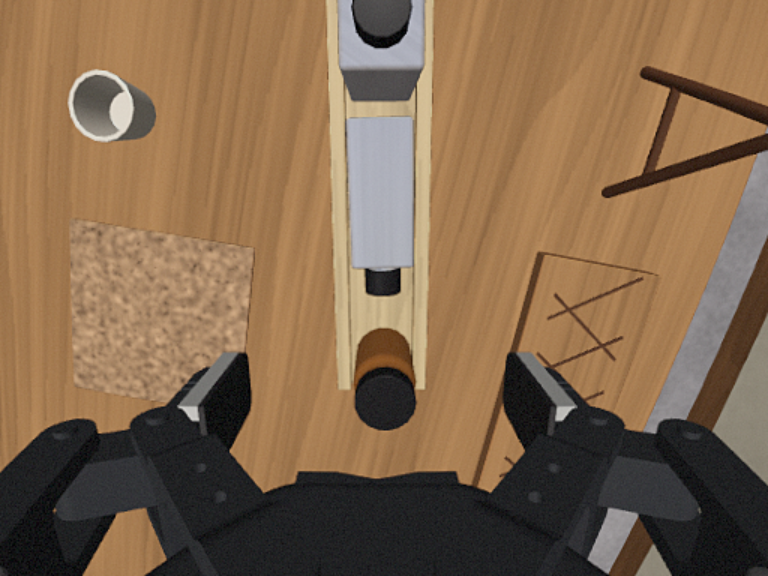

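The wrist view shows the tin's top face with corners (349,117), (412,117), (413,268), (354,268). The row tin's top front edge is at (342..424, 66), and the jar lies beyond the cap.

```bash
python3 - <<'E'
from h import *
s=np.load("pics/w1s.npy",allow_pickle=True).item()
o=np.array([624.2,77.8]);e=np.array([[.9735,.2286],[.2286,-.9735]])
for n,px,z in(("tin",[(349,117),(412,117),(413,268),(354,268)],56),("capend",[(383,294)],32),("row",[(341,67),(424,68)],118),("rails inner@22",[(344,160),(416,160),(350,370),(416,370)],22),("mat",[(71,220),(254,248),(73,385)],4)):
    q=cast("wrist",np.array(px)/1.5,z,s)[:,:2]
    print(n,q.round(1).tolist(),((q-o)@e.T).round(1).tolist())
E
```

```text
tin [[615.3, 33.5], [658.5, 43.4], [685.6, -62.0], [641.7, -72.0]] [[-18.8, 41.1], [25.5, 41.4], [27.8, 150.1], [-17.2, 149.9]]
capend [[669.8, -93.7]] [[5.2, 177.4]]
row [[610.9, 51.8], [655.8, 61.6]] [[-18.9, 22.3], [27.1, 23.0]]
rails inner@22 [[615.3, 4.4], [671.0, 17.2], [657.7, -172.6], [715.8, -159.3]] [[-25.5, 69.4], [31.8, 69.7], [-24.6, 251.4], [35.0, 251.7]]
mat [[384.8, -96.8], [551.6, -85.7], [391.9, -262.6]] [[-273.0, 115.3], [-108.0, 142.6], [-303.9, 278.3]]
```

>>> {"op": "apply_moves", "data": {"moves": [0,8.4,0,0,0,0,1,0,8.4,0,0,0,0,1,0,8.4,0,0,0,0,1,0,0,0,0,0,0,1]}}

```text
time_s: 2.95
position: [657.6, -69.0, 226.6]
orientation: [-0.175, 0.607, 0.763, 0.136]
contact_force: [0.6, -0.9, -1.1]
opening: 84.9
grip_force: 0.0
```

>>> {"op": "apply_moves", "data": {"moves": [0,0,0,-0.021,0.001,0,1,0,0,0,-0.021,0.0015,0,1,0,0,0,0,0,0.035,1,0,0,0,0,0,0.035,1,0,0,0,0,0,0.035,1,0,0,0,0,0,0.03,1,0,0,0,0,0,0.02,1,0,0,0,0,0,0,1]}}

```text
time_s: 3.75
position: [652.5, -35.7, 71.3]
orientation: [-0.172, 0.605, 0.766, 0.134]
contact_force: [-0.7, -0.5, 0.6]
opening: 85.2
grip_force: 0.0
```

```bash
python3 - <<'E'
from h import *
s=sense();q=s["orientation"];M=R.from_quat([q[1],q[2],q[3],q[0]]).as_matrix()
print(s["position"],M.round(3).tolist(),s["qpos"],s["contact_force"])
d=np.array([650.1,-23.9,30])-s["position"];print("tool delta",M.T@d)
E
```

```text
[652.53885664 -35.71488814  71.26792848] [[-0.208, 0.973, -0.101], [0.88, 0.232, 0.414], [0.426, -0.003, -0.905]] [-0.34645883  0.83286736  0.25345159  1.24655413  0.363143    0.94407809] [-0.68089324 -0.4744591   0.61851544]
tool delta [-6.69030435  0.48281055 42.4686737 ]
```

>>> {"op": "apply_moves", "data": {"moves": [0,0,0,-0.005,0,0.02,1,0,0,0,0,0,0.015,1,0,0,0,0,0,0.007,1,0,0,0,0,0,0,1]}}

```text
time_s: 4.15
position: [651.5, -24.7, 33.5]
orientation: [-0.171, 0.606, 0.765, 0.135]
contact_force: [-0.3, -0.4, 0.7]
opening: 85.0
grip_force: 0.0
```

>>> {"op": "apply_moves", "data": {"moves": [0,0,0,0,0,0,0.3,0,0,0,0,0,0,0.1,0,0,0,0,0,0,0,0,0,0,0,0,0,-0.2,0,0,0,0,0,0,-0.4,0,0,0,0,0,0,-0.6,0,0,0,0,0,0,-1,0,0,0,0,0,0,-1], "force": 60}}

```text
time_s: 4.95
position: [652.3, -25.5, 34.1]
orientation: [-0.17, 0.606, 0.765, 0.136]
contact_force: [-0.6, -1.6, 6.5]
opening: 47.3
grip_force: 63.0
```

>>> {"op": "apply_moves", "data": {"moves": [0,0,0,0.0043,0,-0.009,-1,0,0,0,0.0085,0,-0.018,-1,0,0,0,0.0128,0,-0.0272,-1,0,0,0,0.0128,0,-0.0272,-1,0,0,0,0.0128,0,-0.0272,-1,0,0,0,0.0128,0,-0.0272,-1,0,0,0,0.0128,0,-0.0272,-1,0,0,0,0,0,0,-1]}}

```text
time_s: 5.75
position: [652.8, -25.3, 217.5]
orientation: [-0.168, 0.606, 0.765, 0.137]
contact_force: [1.0, 0.5, -4.7]
opening: 46.8
grip_force: 62.8
```

```bash
python3 - <<'E'
from h import *
s=sense();q=s["orientation"];M=R.from_quat([q[1],q[2],q[3],q[0]]).as_matrix()
print(s["position"],M.round(3).tolist(),s["qpos"],s["contact_force"],s["torque"],s["opening"])
im=read_camera("side")
cv2.imwrite("pics/s2.png",cv2.resize(im[:,:,::-1],(768,576)))
E
```

```text
[652.80748453 -25.2763849  217.46904133] [[-0.209, 0.974, -0.092], [0.882, 0.228, 0.413], [0.423, 0.005, -0.906]] [-0.33308581  0.72713648  0.44021315  1.52395508  0.36831854  0.96156751] [ 1.04485118  0.51926909 -4.67221679] [-0.87181913 -0.25094543 -0.01703446] 46.75550323328179
```

View pics/s2.png

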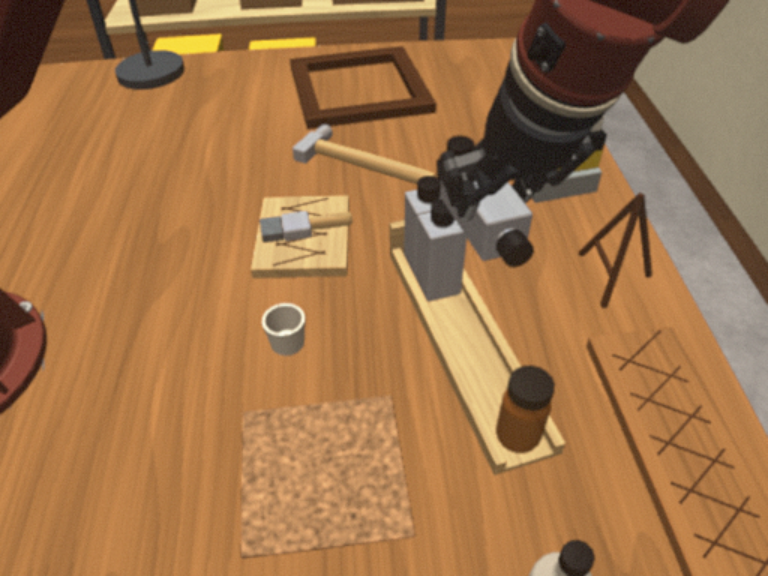

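The tin is held horizontal and clear of the lane, and the others still stand. Next I'll plan the upright pose over the mat.

```bash
cat >> h.py <<'E'
def pose(p,M): T=np.eye(4);T[:3,:3]=M;T[:3,3]=p;return T
def qm(q): return R.from_quat([q[1],q[2],q[3],q[0]]).as_matrix()
def cur():
    s=sense();return s,pose(s["position"],qm(s["orientation"]))
def rows(T,G,n):
    D=np.linalg.inv(T)@G;print("total tool delta",R.from_matrix(D[:3,:3]).as_rotvec(degrees=True).round(2),D[:3,3].round(1))
    # straight world line, even turn; body shift per row in axes before the turn
    rv=R.from_matrix(D[:3,:3]).as_rotvec()/n;d=(G[:3,3]-T[:3,3])/n
    for i in range(n):
        Mi=T[:3,:3]@R.from_rotvec(rv*i).as_matrix();print(i,np.degrees(rv).round(2),(Mi.T@d/1000).round(4))
Tg=pose([652.3,-25.5,34.1],qm([-.170,.606,.765,.136]))
ax=np.array([.2286,-.9735,0]);ly=-ax
tin0=pose([637.2,38.7,32],np.c_[np.cross([0,0,1],ax),[0,0,1],ax])  # z along cap, y up
B=np.linalg.inv(Tg)@tin0   # tin in tool
def tin_goal(p,psi):
    # tin upright, its y (was up) points backwards from tool heading psi
    h=np.array([np.cos(psi),np.sin(psi),0]);y=-h;z=np.array([0,0,1.]);return pose(p,np.c_[np.cross(y,z),y,z])@np.linalg.inv(B)
E
python3 - <<'E'
from h import *
np.set_printoptions(suppress=True)
s,T=cur();print("tin in tool",B[:3,3].round(1),(T@B).round(2).tolist())
G=tin_goal([475,-180,75],np.radians(-50));print(G.round(2).tolist())
rows(T,G,13)
E
```

```text
tin in tool [58.8 -0.  29.9] [[0.97, -0.0, 0.23, 637.09], [0.23, 0.0, -0.97, 38.97], [0.0, 1.0, 0.0, 212.59], [0.0, 0.0, 0.0, 1.0]]
[[-0.27, 0.76, 0.58, 473.67], [0.33, 0.64, -0.69, -178.38], [-0.91, 0.0, -0.43, 140.95], [0.0, 0.0, 0.0, 1.0]]
total tool delta [-10.02 -88.08 -28.13] [-129.3 -208.9   20.4]
0 [-0.77 -6.78 -2.16] [-0.0099 -0.0161  0.0016]
1 [-0.77 -6.78 -2.16] [-0.0091 -0.0165  0.0025]
2 [-0.77 -6.78 -2.16] [-0.0081 -0.0168  0.0033]
3 [-0.77 -6.78 -2.16] [-0.007  -0.0172  0.0039]
4 [-0.77 -6.78 -2.16] [-0.0059 -0.0175  0.0045]
5 [-0.77 -6.78 -2.16] [-0.0047 -0.0177  0.0049]
6 [-0.77 -6.78 -2.16] [-0.0034 -0.0179  0.0051]
7 [-0.77 -6.78 -2.16] [-0.0021 -0.0181  0.0052]
8 [-0.77 -6.78 -2.16] [-0.0008 -0.0182  0.0051]
9 [-0.77 -6.78 -2.16] [ 0.0005 -0.0183  0.0049]
10 [-0.77 -6.78 -2.16] [ 0.0017 -0.0183  0.0045]
11 [-0.77 -6.78 -2.16] [ 0.0029 -0.0183  0.004 ]
12 [-0.77 -6.78 -2.16] [ 0.004  -0.0182  0.0033]
```

>>> {"op": "apply_moves", "data": {"moves": [-0.77,-6.78,-2.16,-0.0099,-0.0161,0.0016,-1,-0.77,-6.78,-2.16,-0.0091,-0.0165,0.0025,-1,-0.77,-6.78,-2.16,-0.0081,-0.0168,0.0033,-1,-0.77,-6.78,-2.16,-0.007,-0.0172,0.0039,-1,-0.77,-6.78,-2.16,-0.0059,-0.0175,0.0045,-1,-0.77,-6.78,-2.16,-0.0047,-0.0177,0.0049,-1,-0.77,-6.78,-2.16,-0.0034,-0.0179,0.0051,-1,0,0,0,0,0,0,-1]}}

```text
time_s: 6.6
position: [545.0, -104.7, 166.7]
orientation: [0.191, 0.512, 0.835, -0.067]
contact_force: [-1.0, 0.3, -5.2]
opening: 46.7
grip_force: 63.1
```

```bash
python3 - <<'E'
from h import *
np.set_printoptions(suppress=True)
s,T=cur();print(s["qpos"].round(2),s["contact_force"],s["position"].round(0))
G=tin_goal([475,-180,75],np.radians(-50))
rows(T,G,7)
E
```

```text
[-0.17  0.2  -0.56  0.5  -0.26  0.89] [-0.99774358  0.29530347 -5.177165  ] [ 545. -105.  167.]
total tool delta [ -5.13 -41.28 -12.41] [-22.5 -99.3  28.4]
0 [-0.73 -5.9  -1.77] [-0.0032 -0.0142  0.0041]
1 [-0.73 -5.9  -1.77] [-0.0023 -0.0143  0.0042]
2 [-0.73 -5.9  -1.77] [-0.0015 -0.0144  0.0042]
3 [-0.73 -5.9  -1.77] [-0.0006 -0.0145  0.0041]
4 [-0.73 -5.9  -1.77] [ 0.0003 -0.0146  0.0039]
5 [-0.73 -5.9  -1.77] [ 0.0011 -0.0146  0.0037]
6 [-0.73 -5.9  -1.77] [ 0.0019 -0.0146  0.0033]
```

>>> {"op": "apply_moves", "data": {"moves": [-0.73,-5.9,-1.77,-0.0032,-0.0142,0.0041,-1,-0.73,-5.9,-1.77,-0.0023,-0.0143,0.0042,-1,-0.73,-5.9,-1.77,-0.0015,-0.0144,0.0042,-1,-0.73,-5.9,-1.77,-0.0006,-0.0145,0.0041,-1,-0.73,-5.9,-1.77,0.0003,-0.0146,0.0039,-1,-0.73,-5.9,-1.77,0.0011,-0.0146,0.0037,-1,-0.73,-5.9,-1.77,0.0019,-0.0146,0.0033,-1,0,0,0,0,0,0,-1]}}

```text
time_s: 7.4
position: [497.2, -168.9, 141.0]
orientation: [0.447, 0.384, 0.782, -0.201]
contact_force: [-0.2, 0.1, -4.7]
opening: 46.8
grip_force: 63.7
```

```bash
python3 - <<'E'
from h import *
np.set_printoptions(suppress=True)
s,T=cur();print(s["qpos"].round(2),s["contact_force"],s["position"].round(0),(T@B).round(3).tolist())
G=tin_goal([475,-180,30],np.radians(-50))
rows(T,G,4)
im=read_camera("side")
cv2.imwrite("pics/s3.png",cv2.resize(im[:,:,::-1],(768,576)))
E
```

```text
[-0.09  0.36 -1.25 -0.9  -0.65  0.52] [-0.24713732  0.13889545 -4.69266763] [ 497. -169.  141.] [[0.782, -0.621, 0.045, 495.507], [0.622, 0.776, -0.102, -163.831], [0.028, 0.108, 0.994, 75.242], [0.0, 0.0, 0.0, 1.0]]
total tool delta [-0.54 -6.15 -2.16] [ 41.7 -25.6  16.8]
0 [-0.14 -1.54 -0.54] [ 0.0104 -0.0064  0.0042]
1 [-0.14 -1.54 -0.54] [ 0.0106 -0.0063  0.0039]
2 [-0.14 -1.54 -0.54] [ 0.0107 -0.0062  0.0036]
3 [-0.14 -1.54 -0.54] [ 0.0109 -0.0061  0.0033]
```

View pics/s3.png

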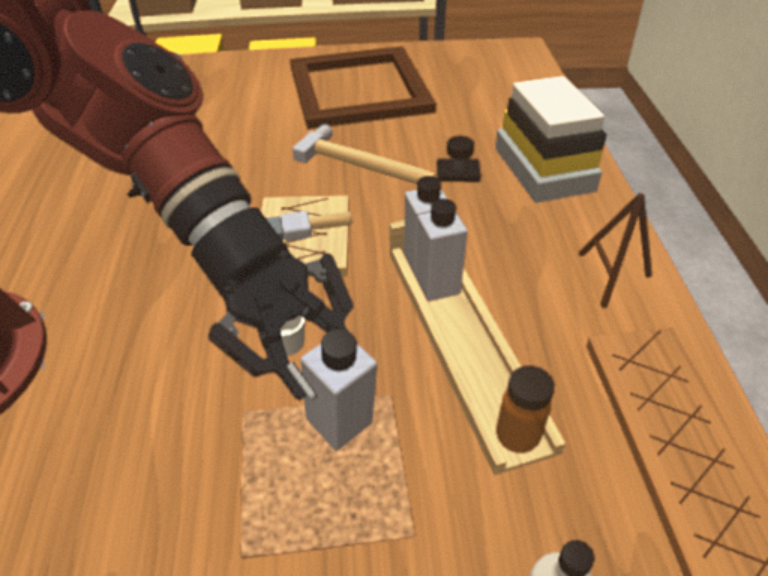

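The tin is held nearly upright over the mat. J3 is close to its limit (-1.25), so I'll place it farther out and turned more sideways.

```bash
python3 - <<'E'
from h import *
np.set_printoptions(suppress=True)
s,T=cur()
G=tin_goal([508,-205,50],np.radians(-62))
rows(T,G,6)
E
```

```text
total tool delta [10.   -6.43  3.52] [  4.1 -14.8  40.9]
0 [ 1.67 -1.07  0.59] [ 0.0007 -0.0025  0.0068]
1 [ 1.67 -1.07  0.59] [ 0.0008 -0.0023  0.0069]
2 [ 1.67 -1.07  0.59] [ 0.0009 -0.0021  0.0069]
3 [ 1.67 -1.07  0.59] [ 0.001  -0.0019  0.007 ]
4 [ 1.67 -1.07  0.59] [ 0.0011 -0.0017  0.007 ]
5 [ 1.67 -1.07  0.59] [ 0.0012 -0.0015  0.007 ]
```

>>> {"op": "apply_moves", "data": {"moves": [1.67,-1.07,0.59,0.0007,-0.0025,0.0068,-1,1.67,-1.07,0.59,0.0008,-0.0023,0.0069,-1,1.67,-1.07,0.59,0.0009,-0.0021,0.0069,-1,1.67,-1.07,0.59,0.001,-0.0019,0.007,-1,1.67,-1.07,0.59,0.0011,-0.0017,0.007,-1,1.67,-1.07,0.59,0.0012,-0.0015,0.007,-1,0,0,0,0,0,0,-1,0,0,0,0,0,0,-1]}}

```text
time_s: 8.25
position: [510.1, -203.5, 120.1]
orientation: [0.463, 0.435, 0.722, -0.274]
contact_force: [0.4, -0.5, -3.3]
opening: 46.8
grip_force: 63.7
```

```bash
python3 - <<'E'
from h import *
np.set_printoptions(suppress=True)
s,T=cur();print(s["qpos"].round(2),s["contact_force"],s["position"].round(0),(T@B).round(3).tolist())
G=tin_goal([508,-205,12],np.radians(-62))
rows(T,G,5)
E
```

```text
[-0.05  0.57 -1.15 -0.99 -0.89  0.62] [ 0.40751314 -0.51915512 -3.32288574] [ 510. -204.  120.] [[0.883, -0.47, -0.008, 511.566], [0.47, 0.883, 0.001, -205.452], [0.007, -0.005, 1.0, 54.166], [0.0, 0.0, 0.0, 1.0]]
total tool delta [ 0.18  0.27 -0.35] [39.  -2.8 16.1]
0 [ 0.04  0.05 -0.07] [ 0.0078 -0.0006  0.0032]
1 [ 0.04  0.05 -0.07] [ 0.0078 -0.0005  0.0032]
2 [ 0.04  0.05 -0.07] [ 0.0078 -0.0005  0.0032]
3 [ 0.04  0.05 -0.07] [ 0.0078 -0.0005  0.0032]
4 [ 0.04  0.05 -0.07] [ 0.0078 -0.0005  0.0033]
```

>>> {"op": "apply_moves", "data": {"moves": [0,0,0,0.0078,-0.0005,0.0032,-1,0,0,0,0.0078,-0.0005,0.0032,-1,0,0,0,0.0078,-0.0005,0.0032,-1,0,0,0,0.0078,-0.0005,0.0032,-1,0,0,0,0.006,-0.0005,0.0025,-1,0,0,0,0,0,0,-1]}}

```text
time_s: 8.85
position: [506.4, -203.2, 79.4]
orientation: [0.463, 0.435, 0.722, -0.275]
contact_force: [-0.1, 0.4, -4.9]
opening: 46.9
grip_force: 63.7
```

```bash
python3 - <<'E'
from h import *
np.set_printoptions(suppress=True)
s,T=cur();print(s["qpos"].round(2),s["contact_force"],(T@B).round(3).tolist())
im=read_camera("side")
c=im[200:384,140:340,::-1]
cv2.imwrite("pics/s4.png",cv2.resize(c,None,fx=3,fy=3,interpolation=cv2.INTER_CUBIC))
E
```

```text
[-0.05  0.72 -1.16 -1.15 -0.89  0.62] [-0.08568848  0.36784835 -4.9184868 ] [[0.883, -0.469, -0.008, 507.88], [0.469, 0.883, 0.002, -205.235], [0.006, -0.005, 1.0, 13.428], [0.0, 0.0, 0.0, 1.0]]
```

View pics/s4.png

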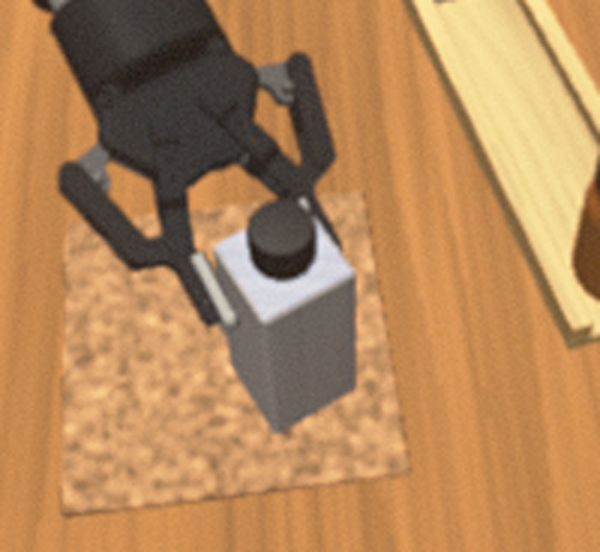

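The tin looks upright over the mat with its near corner at about (282,430) in the crop. Lowering gently.

>>> {"op": "apply_moves", "data": {"moves": [0,0,0,0.0018,0,0.0008,-1,0,0,0,0.0018,0,0.0008,-1,0,0,0,0.0018,0,0.0008,-1,0,0,0,0.0009,0,0.0004,-1,0,0,0,0,0,0,-1]}}

```text
time_s: 9.4
position: [506.5, -203.2, 72.9]
orientation: [0.464, 0.435, 0.721, -0.275]
contact_force: [0.2, 0.6, -5.0]
opening: 46.9
grip_force: 63.7
```

>>> {"op": "apply_moves", "data": {"moves": [0,0,0,0.0009,0,0.0004,-1,0,0,0,0.0009,0,0.0004,-1,0,0,0,0,0,0,-1]}}

```text
time_s: 9.7
position: [506.5, -203.2, 70.9]
orientation: [0.464, 0.435, 0.721, -0.275]
contact_force: [-0.6, 0.2, -3.7]
opening: 47.0
grip_force: 63.7
```

>>> {"op": "apply_moves", "data": {"moves": [0,0,0,0.0009,0,0.0004,-1,0,0,0,0,0,0,-1]}}

```text
time_s: 9.9
position: [506.5, -203.2, 69.9]
orientation: [0.464, 0.435, 0.721, -0.275]
contact_force: [0.9, 0.3, -5.3]
opening: 47.2
grip_force: 63.7
```

>>> {"op": "apply_moves", "data": {"moves": [0,0,0,0.0009,0,0.0004,-1,0,0,0,0,0,0,-1]}}

```text
time_s: 10.1
position: [506.6, -203.4, 69.8]
orientation: [0.464, 0.435, 0.721, -0.275]
contact_force: [-1.7, 1.5, 3.9]
opening: 47.3
grip_force: 64.3
```

>>> {"op": "apply_moves", "data": {"moves": [0,0,0,0.0009,0,0.0004,-1,0,0,0,0,0,0,-1]}}

```text
time_s: 10.3
position: [506.6, -203.6, 69.8]
orientation: [0.465, 0.436, 0.72, -0.275]
contact_force: [-4.3, 3.7, 12.8]
opening: 46.9
grip_force: 65.1
```

>>> {"op": "apply_moves", "data": {"moves": [0,0,0,-0.0011,0,-0.0005,-1,0,0,0,0,0,0,0.2,0,0,0,0,0,0,0.3,0,0,0,0,0,0,0.6,0,0,0,0,0,0,1,0,0,0,0,0,0,1,0,0,0,0,0,0,1]}}

```text
time_s: 11.0
position: [506.5, -203.2, 69.3]
orientation: [0.464, 0.435, 0.721, -0.275]
contact_force: [-0.1, 0.1, 0.3]
opening: 85.3
grip_force: 0.0
```

```bash
python3 - <<'E'
from h import *
np.set_printoptions(suppress=True)
s,T=cur();print(s["qpos"].round(2),s["contact_force"],s["opening"],T.round(3).tolist(),(T@B)[:3,3])
im=read_camera("side")
c=im[200:384,140:340,::-1]
cv2.imwrite("pics/s5.png",cv2.resize(c,None,fx=3,fy=3,interpolation=cv2.INTER_CUBIC))
E
```

```text
[-0.05  0.76 -1.16 -1.19 -0.89  0.62] [-0.08263273  0.14371739  0.33116432] 85.29518791655029 [[-0.192, 0.882, 0.43, 506.527], [0.373, 0.47, -0.8, -203.187], [-0.908, 0.007, -0.419, 69.273], [0.0, 0.0, 0.0, 1.0]] [ 508.07618738 -205.23285327    3.3375704 ]
```

View pics/s5.png

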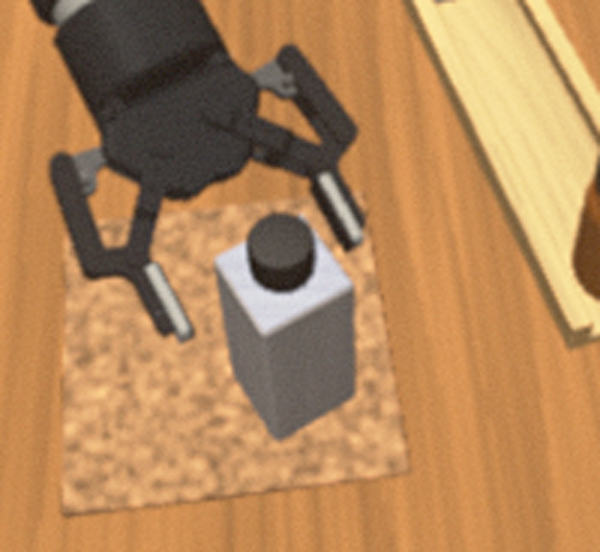

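The tin stands free on the mat. Backing off.

>>> {"op": "apply_moves", "data": {"moves": [0,0,0,0,0,-0.01,1,0,0,0,0,0,-0.015,1,0,0,0,0,0,-0.015,1,0,0,0,0,0,-0.01,1,0,0,0,0,0,0,1]}}

```text
time_s: 11.55
position: [485.1, -162.4, 90.8]
orientation: [0.464, 0.435, 0.721, -0.274]
contact_force: [0.1, 0.3, 0.6]
opening: 85.4
grip_force: 0.0
```

```bash
python3 - <<'E'
from h import *
np.set_printoptions(suppress=True)
s,T=cur();print(s["qpos"].round(2),s["contact_force"],T.round(3).tolist())
E
```

```text
[ 0.07  0.65 -1.17 -0.98 -0.97  0.75] [0.11505537 0.34327206 0.64926564] [[-0.192, 0.882, 0.431, 485.123], [0.372, 0.472, -0.799, -162.422], [-0.908, 0.007, -0.419, 90.85], [0.0, 0.0, 0.0, 1.0]]
```

```bash
python3 - <<'E'
from h import *
np.set_printoptions(suppress=True)
s,T=cur()
G=pose([480,-153,190],T[:3,:3]@R.from_euler('y',32,degrees=True).as_matrix());rows(T,G,5)
y=np.array([.882,.472,0]);y/=np.linalg.norm(y);z=np.array([0,0,-1.])
G2=pose([508,-205,190],np.c_[np.cross(y,z),y,z]);rows(G,G2,5)
E
```

```text
total tool delta [-0. 32.  0.] [-85.5   0.7 -51.3]
0 [-0.   6.4  0. ] [-0.0171  0.0001 -0.0103]
1 [-0.   6.4  0. ] [-0.0159  0.0001 -0.0121]
2 [-0.   6.4  0. ] [-0.0144  0.0001 -0.0138]
3 [-0.   6.4  0. ] [-0.0128  0.0001 -0.0153]
4 [-0.   6.4  0. ] [-0.011   0.0001 -0.0166]
total tool delta [ 0.4  33.24 -0.13] [-49.4   0.2  32.4]
0 [ 0.08  6.65 -0.03] [-0.0099  0.      0.0065]
1 [ 0.08  6.65 -0.03] [-0.0106  0.      0.0053]
2 [ 0.08  6.65 -0.03] [-0.0111  0.      0.004 ]
3 [ 0.08  6.65 -0.03] [-0.0115  0.      0.0027]
4 [ 0.08  6.65 -0.03] [-0.0117  0.      0.0014]
```

>>> {"op": "apply_moves", "data": {"moves": [0,0,0,-0.018,0,-0.008,1,0,6.4,0,-0.0155,0,-0.0125,1,0,6.4,0,-0.014,0,-0.0142,1,0,6.4,0,-0.0125,0,-0.0156,1,0,6.4,0,-0.0108,0,-0.0168,1,0,6.4,0,-0.009,0,-0.0178,1,0,0,0,0,0,0,1]}}

```text
time_s: 12.25
position: [481.8, -144.6, 182.7]
orientation: [0.302, 0.482, 0.803, -0.175]
contact_force: [0.8, -0.3, 0.5]
opening: 85.7
grip_force: 0.0
```

>>> {"op": "apply_moves", "data": {"moves": [0,6.65,0,-0.0105,0,0.0055,1,0,6.65,0,-0.0111,0,0.0043,1,0,6.65,0,-0.0115,0,0.003,1,0,6.65,0,-0.0117,0,0.0017,1,0.4,6.65,-0.13,-0.0118,0,0.0004,1,0,0,0,0,0,0,1,0,0,0,0,0,0,1]}}

```text
time_s: 12.95
position: [507.5, -195.8, 189.7]
orientation: [0.056, 0.512, 0.857, -0.035]
contact_force: [-0.9, 0.4, 0.3]
opening: 85.2
grip_force: 0.0
```

```bash
python3 - <<'E'
from h import *
np.set_printoptions(suppress=True)
s,T=cur();print(s["qpos"].round(2),T.round(3).tolist())
im=read_camera("wrist");np.save("pics/w6.npy",im)
cv2.imwrite("pics/w6.png",cv2.resize(im[:,:,::-1],(768,576)))
# cap & body top by two other views
for n in("top","side"): np.save(f"pics/{n}6.npy",read_camera(n))
np.save("pics/w6s.npy",s,allow_pickle=True)
E
```

```text
[-0.45  0.28 -0.3   0.89 -0.08  0.62] [[-0.47, 0.88, 0.06, 507.455], [0.872, 0.474, -0.118, -195.765], [-0.133, -0.003, -0.991, 189.667], [0.0, 0.0, 0.0, 1.0]]
```

View pics/w6.png

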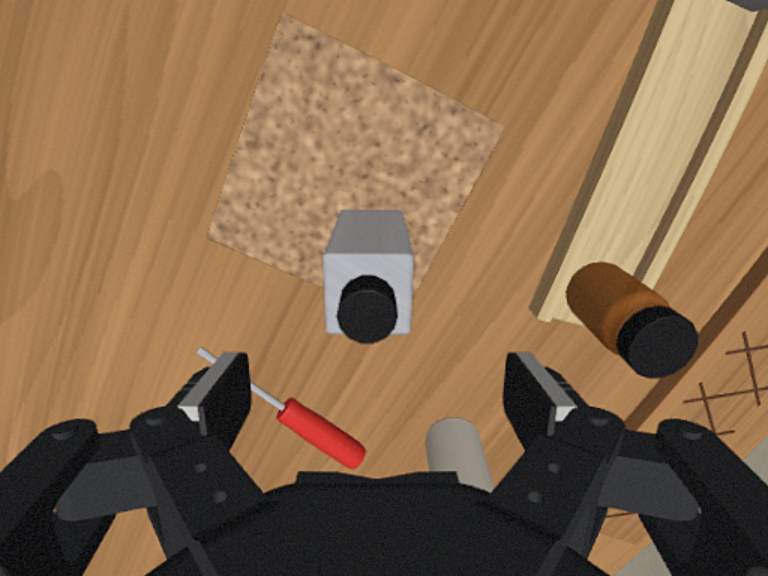

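The wrist view shows the standing tin's top face with corners (324,253), (412,253), (411,333), (325,334), square to the tool, and its cap at (367,310).

```bash
python3 - <<'E'
from h import *
np.set_printoptions(suppress=True)
s=np.load("pics/w6s.npy",allow_pickle=True).item()
q=cast("wrist",np.array([(324,253),(412,253),(411,333),(325,334)])/1.5,114,s);print(q.round(1)[:,:2].tolist(),q.mean(0),[np.linalg.norm(q[i]-q[i-1]).round(1) for i in range(4)])
e=q[1]-q[0]+q[2]-q[3];print("edge az",np.degrees(np.arctan2(e[1],e[0])))
print("cap",cast("wrist",[[367/1.5,310/1.5]],139,s))
for n in("top",):
    im=np.load(f"pics/{n}6.npy").astype(int);print()
s,T=cur()
y=np.array([.882,.472,0]);y/=np.linalg.norm(y);z=np.array([0,0,-1.])
G=pose([508,-206,150],np.c_[np.cross(y,z),y,z]);rows(T,G,2)
E
```

```text
[[475.4, -193.0], [515.2, -171.6], [538.1, -212.1], [496.3, -235.4]] [ 506.24318756 -203.02292811  114.        ] [np.float64(47.2), np.float64(45.2), np.float64(46.5), np.float64(47.8)]
edge az 28.814911413418987
cap [[ 504.90823715 -200.29627502  139.        ]]

total tool delta [-0.14  7.61  0.31] [-6.2 -4.5 41.8]
0 [-0.07  3.81  0.15] [-0.0031 -0.0023  0.0209]
1 [-0.07  3.81  0.15] [-0.0045 -0.0023  0.0207]
```

>>> {"op": "apply_moves", "data": {"moves": [0,3.81,0.15,-0.002,-0.0015,0.019,1,0,3.81,0.15,-0.003,-0.0015,0.019,1,0,0,0,0,0,0,1,0,0,0,0,0,0,1]}}

```text
time_s: 13.5
position: [508.3, -203.0, 154.1]
orientation: [-0.0, 0.514, 0.858, -0.001]
contact_force: [0.2, -0.1, 0.4]
opening: 85.2
grip_force: 0.0
```

```bash
python3 - <<'E'
from h import *
np.set_printoptions(suppress=True)
s,T=cur();print(s["qpos"].round(2),T.round(3).tolist())
a=np.radians(28.6);y=np.array([np.cos(a),np.sin(a),0]);z=np.array([0,0,-1.])
G=pose([507,-204,80],np.c_[np.cross(y,z),y,z]);rows(T,G,1)
E
```

```text
[-0.51  0.39 -0.22  0.96 -0.    0.57] [[-0.471, 0.882, -0.002, 508.263], [0.882, 0.471, -0.001, -203.009], [-0.0, -0.002, -1.0, 154.107], [0.0, 0.0, 0.0, 1.0]]
total tool delta [-0.13  0.03 -0.49] [-0.2 -1.4 74.1]
0 [-0.13  0.03 -0.49] [-0.0002 -0.0014  0.0741]
```

>>> {"op": "apply_moves", "data": {"moves": [0,0,-0.5,0,-0.0013,0.025,1,0,0,0,0,0,0.025,1,0,0,0,0,0,0.016,1,0,0,0,0,0,0.008,1,0,0,0,0,0,0,1]}}

```text
time_s: 14.0
position: [507.1, -203.5, 80.6]
orientation: [-0.0, 0.51, 0.86, -0.001]
contact_force: [-0.6, -0.3, 0.5]
opening: 85.4
grip_force: 0.0
```

>>> {"op": "apply_moves", "data": {"moves": [0,0,0,0,0,0,0.3,0,0,0,0,0,0,0.1,0,0,0,0,0,0,0,0,0,0,0,0,0,-0.2,0,0,0,0,0,0,-0.5,0,0,0,0,0,0,-1,0,0,0,0,0,0,-1,0,0,0,0,0,0,-1], "force": 50}}

```text
time_s: 14.8
position: [507.9, -204.8, 81.5]
orientation: [0.0, 0.511, 0.86, -0.001]
contact_force: [-2.6, 0.5, 6.8]
opening: 47.2
grip_force: 50.7
```

>>> {"op": "apply_moves", "data": {"moves": [0,0,0,0,0,-0.01,-1,0,0,0,0,0,-0.03,-1,0,0,0,0,0,-0.035,-1,0,0,0,0,0,-0.04,-1,0,0,0,0,0,-0.035,-1,0,0,7.7,0,0,0,-1,0,0,7.7,0,0,0,-1,0,0,0,0,0,0,-1]}}

```text
time_s: 15.6
position: [507.4, -204.1, 231.0]
orientation: [-0.0, 0.622, 0.783, -0.001]
contact_force: [0.3, -0.0, -5.5]
opening: 47.2
grip_force: 53.3
```

```bash
python3 - <<'E'
from h import *
np.set_printoptions(suppress=True)
s,T=cur();print(s["contact_force"],s["opening"],T.round(3).tolist())
a=np.radians(13.3);y=np.array([np.cos(a),np.sin(a),0]);z=np.array([0,0,-1.])
G=pose([641.5,21,225],np.c_[np.cross(y,z),y,z]);rows(T,G,7)
E
```

```text
[ 0.26389839 -0.03000645 -5.518536  ] 47.23424365589835 [[-0.226, 0.974, -0.001, 507.427], [0.974, 0.226, -0.001, -204.088], [-0.0, -0.002, -1.0, 230.952], [0.0, 0.0, 0.0, 1.0]]
total tool delta [-0.09  0.01 -0.24] [189.  181.5   5.6]
0 [-0.01  0.   -0.03] [0.027  0.0259 0.0008]
1 [-0.01  0.   -0.03] [0.027  0.0259 0.0008]
2 [-0.01  0.   -0.03] [0.027  0.026  0.0008]
3 [-0.01  0.   -0.03] [0.0269 0.026  0.0008]
4 [-0.01  0.   -0.03] [0.0269 0.026  0.0008]
5 [-0.01  0.   -0.03] [0.0269 0.026  0.0008]
6 [-0.01  0.   -0.03] [0.0269 0.026  0.0008]
```

>>> {"op": "apply_moves", "data": {"moves": [0,0,-0.03,0.027,0.026,0,-1,0,0,-0.03,0.027,0.026,0,-1,0,0,-0.03,0.027,0.026,0,-1,0,0,-0.03,0.027,0.026,0,-1,0,0,-0.03,0.027,0.026,0,-1,0,0,-0.03,0.027,0.026,0,-1,0,0,-0.03,0.027,0.0258,0,-1,0,0,0,0,0,0,-1]}}

```text
time_s: 16.4
position: [642.5, 25.6, 229.4]
orientation: [-0.001, 0.617, 0.787, -0.0]
contact_force: [0.5, -1.5, -4.5]
opening: 47.2
grip_force: 54.5
```

```bash
python3 - <<'E'
from h import *
np.set_printoptions(suppress=True)
s,T=cur();print(s["contact_force"],s["opening"],T.round(3).tolist())
d=s["position"][:2]-[624.2,77.8];print("lat",d@[.9735,.2286],"t",d@[.2286,-.9735])
im=read_camera("wrist");np.save("pics/w7s.npy",s,allow_pickle=True)
cv2.imwrite("pics/w7.png",cv2.resize(im[:,:,::-1],(768,576)))
E
```

```text
[ 0.4963388  -1.49147407 -4.49566738] 47.219949571627886 [[-0.24, 0.971, -0.002, 642.459], [0.971, 0.24, 0.001, 25.62], [0.002, -0.001, -1.0, 229.377], [0.0, 0.0, 0.0, 1.0]]
lat 5.846358246569064 t 54.970928475060916
```

View pics/w7.png

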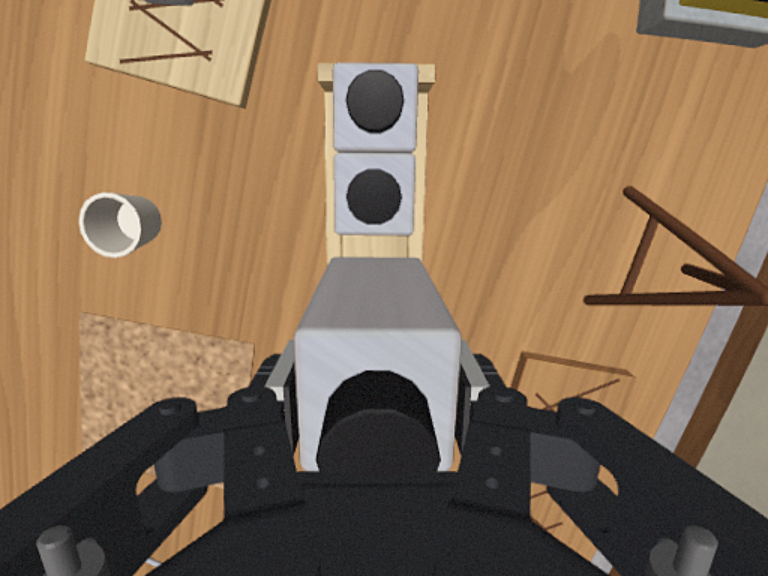

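The wrist view shows the row tin's top front edge at (336,236)–(413,234), with the lane floor between the rails at x≈342–412, row 240. The held tin's near-face bottom edge is at (331,259)–(419,258) and its top edge at (297,331)–(460,330).

```bash
python3 - <<'E'
from h import *
s=np.load("pics/w7s.npy",allow_pickle=True).item()
T=pose(s["position"],qm(s["orientation"]))
zb=s["position"][2]-77.0
for n,px,z in(("row",[(335,154),(413,153),(413,234),(336,236)],118),("rowcap",[(374.5,196)],143),("end",[(334,63),(417,64),(416,150),(335,151)],118),("held bottom",[(331,259),(419,258)],zb),("held top",[(297,331),(460,330)],zb+110),("rail outer",[(324,170),(427,170),(325,240),(424,240)],22),("floor",[(342,240),(412,240)],8)):
    q=cast("wrist",np.array(px)/1.5,z,s);l=(q-T[:3,3])@T[:3,:3]
    print(n,"tool xy",l[:,:2].round(1).tolist(),"mean",l[:,:2].mean(0).round(1))
E
```

```text
row tool xy [[78.1, -23.9], [78.7, 20.8], [32.1, 21.8], [30.8, -24.3]] mean [54.9 -1.4]
rowcap tool xy [[55.6, -1.1]] mean [55.6 -1.1]
end tool xy [[126.8, -23.5], [126.3, 22.2], [80.4, 22.5], [79.8, -23.9]] mean [103.3  -0.7]
held bottom tool xy [[23.6, -23.9], [24.2, 22.2]] mean [23.9 -0.9]
held top tool xy [[25.1, -21.9], [25.4, 23.0]] mean [25.3  0.5]
rail outer tool xy [[70.1, -42.0], [70.1, 40.1], [13.9, -42.7], [14.0, 39.2]] mean [42.  -1.4]
floor tool xy [[11.8, -29.8], [11.9, 30.4]] mean [11.8  0.3]
```

>>> {"op": "apply_moves", "data": {"moves": [0,0,0.7,0,-0.001,0,-1,0,0,0,0,0,0.03,-1,0,0,0,0,0,0.03,-1,0,0,0,0,0,0.03,-1,0,0,0,0,0,0.02,-1,0,0,0,0,0,0,-1]}}

```text
time_s: 17.05
position: [637.2, 20.1, 117.2]
orientation: [-0.003, 0.625, 0.781, -0.002]
contact_force: [-0.3, 0.6, -5.2]
opening: 47.2
grip_force: 54.4
```

>>> {"op": "apply_moves", "data": {"moves": [0,0,0,0,0,0.008,-1,0,0,0,0,0,0.006,-1,0,0,0,0,0,0.004,-1,0,0,0,0,0,0.004,-1,0,0,0,0,0,0.004,-1,0,0,0,0,0,0,-1]}}

```text
time_s: 17.65
position: [639.7, 21.2, 93.6]
orientation: [-0.001, 0.625, 0.781, -0.001]
contact_force: [0.4, 0.0, -4.8]
opening: 47.7
grip_force: 54.6
```

>>> {"op": "apply_moves", "data": {"moves": [0,0,0,0,0.0015,0,-1,0,0,0,0,0.0012,0,-1,0,0,0,0,0,0,-1,0,0,0,0,0,0,-1]}}

```text
time_s: 18.05
position: [642.8, 21.7, 94.2]
orientation: [-0.0, 0.625, 0.781, -0.001]
contact_force: [-0.1, 0.0, -4.3]
opening: 47.2
grip_force: 54.6
```

```bash
python3 - <<'E'
from h import *
s,T=cur();d=s["position"][:2]-[624.2,77.8];print(s["contact_force"],s["position"],"lat",d@[.9735,.2286],"t",d@[.2286,-.9735],np.degrees(np.arctan2(T[1,1],T[0,1])))
E
```

```text
[-0.10403746  0.03140005 -4.30416875] [642.80383566  21.74025135  94.19533599] lat 5.295575469285245 t 58.82700214331918 12.68594705599338
```

>>> {"op": "apply_moves", "data": {"moves": [0,0,-0.5,0,-0.0004,0.003,-1,0,0,0,0,0,0.003,-1,0,0,0,0,0,0.001,-1,0,0,0,0,0,0,-1,0,0,0,0,0,0,-1]}}

```text
time_s: 18.55
position: [642.3, 21.6, 87.0]
orientation: [-0.0, 0.621, 0.784, -0.001]
contact_force: [-0.3, 0.5, -4.3]
opening: 47.6
grip_force: 54.6
```

>>> {"op": "apply_moves", "data": {"moves": [0,0,0,0,0,0.001,-1,0,0,0,0,0,0,-1]}}

```text
time_s: 18.75
position: [642.3, 21.6, 86.1]
orientation: [-0.0, 0.621, 0.784, -0.001]
contact_force: [0.8, -0.7, -4.3]
opening: 47.5
grip_force: 54.6
```

>>> {"op": "apply_moves", "data": {"moves": [0,0,0,0,0,0.001,-1,0,0,0,0,0,0,-1]}}

```text
time_s: 18.95
position: [642.4, 21.6, 85.6]
orientation: [-0.0, 0.621, 0.784, -0.001]
contact_force: [-1.5, -0.2, 1.9]
opening: 47.2
grip_force: 55.2
```

>>> {"op": "apply_moves", "data": {"moves": [0,0,0,0.002,0,-0.0008,-1,0,0,0,0.002,0,0,-1,0,0,0,0.002,0,0,-1,0,0,0,0.002,0,0,-1,0,0,0,0,0,0,-1,0,0,0,0,0,0,-1]}}

```text
time_s: 19.55
position: [640.4, 29.5, 85.8]
orientation: [-0.001, 0.621, 0.784, -0.001]
contact_force: [-0.6, 0.3, -5.2]
opening: 47.2
grip_force: 54.7
```

>>> {"op": "apply_moves", "data": {"moves": [0,0,0,0.001,0,0,-1,0,0,0,0,0,0,-1,0,0,0,0,0,0,-1]}}

```text
time_s: 19.85
position: [640.2, 30.4, 85.9]
orientation: [-0.0, 0.621, 0.784, -0.001]
contact_force: [0.6, 0.6, -4.8]
opening: 47.5
grip_force: 54.7
```

>>> {"op": "apply_moves", "data": {"moves": [0,0,0,0.001,0,0,-1,0,0,0,0,0,0,-1,0,0,0,0,0,0,-1]}}

```text
time_s: 20.15
position: [640.0, 31.3, 85.9]
orientation: [-0.0, 0.621, 0.784, -0.001]
contact_force: [-1.3, -0.5, -4.0]
opening: 47.4
grip_force: 54.7
```

>>> {"op": "apply_moves", "data": {"moves": [0,0,0,0.001,0,0,-1,0,0,0,0,0,0,-1,0,0,0,0,0,0,-1]}}

```text
time_s: 20.45
position: [639.8, 32.0, 86.0]
orientation: [-0.0, 0.621, 0.784, -0.001]
contact_force: [0.3, -2.9, -4.6]
opening: 47.3
grip_force: 54.7
```

>>> {"op": "apply_moves", "data": {"moves": [0,0,0,0.0007,0,0,-1,0,0,0,0,0,0,-1,0,0,0,0,0,0,-1]}}

```text
time_s: 20.75
position: [639.8, 32.5, 86.0]
orientation: [0.0, 0.621, 0.784, -0.001]
contact_force: [1.3, -5.4, -4.5]
opening: 47.1
grip_force: 54.5
```

>>> {"op": "apply_moves", "data": {"moves": [0,0,0,0,0,0.0006,-1,0,0,0,0,0,0,-1,0,0,0,0,0,0,-1]}}

```text
time_s: 21.05
position: [639.9, 32.6, 85.6]
orientation: [0.0, 0.621, 0.784, -0.001]
contact_force: [0.4, -5.2, -1.8]
opening: 46.8
grip_force: 55.0
```

>>> {"op": "apply_moves", "data": {"moves": [0,0,0,0,0,0,0.2,0,0,0,0,0,0,0.3,0,0,0,0,0,0,0.5,0,0,0,0,0,0,0.7,0,0,0,0,0,0,1,0,0,0,0,0,0,1,0,0,0,0,0,0,1]}}

```text
time_s: 21.75
position: [639.6, 33.1, 85.3]
orientation: [-0.0, 0.621, 0.784, -0.001]
contact_force: [-0.9, 0.2, 0.3]
opening: 85.4
grip_force: 0.0
```

>>> {"op": "apply_moves", "data": {"moves": [0,0,0,0,0,-0.01,1,0,0,0,0,0,-0.02,1,0,0,0,0,0,-0.03,1,0,0,0,0,0,-0.04,1,0,0,0,0,0,-0.04,1,0,0,0,0,0,-0.02,1,0,0,0,0,0,0,1,0,0,0,0,0,0,1]}}

```text
time_s: 22.55
position: [639.9, 33.1, 245.7]
orientation: [-0.0, 0.621, 0.784, -0.0]
contact_force: [-0.1, -0.2, -0.7]
opening: 85.3
grip_force: 0.0
```

```bash
python3 - <<'E'
from h import *
import time
a=sense();im=read_camera("wrist")
cv2.imwrite("pics/w8.png",cv2.resize(im[:,:,::-1],(768,576)));np.save("pics/w8s.npy",a,allow_pickle=True)
E
```

```text
(no output)
```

View pics/w8.png

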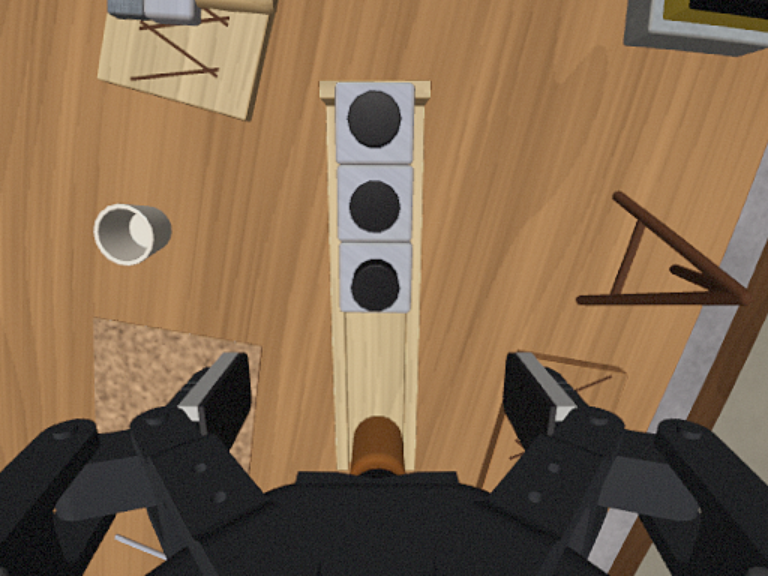

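All three tins stand in line between the rails, closed up with edges meeting at rows 163 and 241. The jar and cup are still in place and the gripper is clear.

```bash
python3 -c "
from station import *
print(finish_job())"
```

```text
the job is handed in; nothing more can be done
None
```

The fallen tin was stood upright on the mat and let go, then put back upright between the rails against the row tin. No other tin was knocked over, the jar and cup are still standing, and the job was handed in at about 23 s.

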